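# Take the front panel out of a wooden jar rack

## Robot

A 7-joint arm with a two-finger parallel gripper is mounted at the origin on the work surface. World frame = base frame: x ahead of the robot, y to its left, z up, the work surface at z = 0. Lengths are in mm, angles in rad, forces in N, time in s.
With the tool pointing down it reaches from about 400 to 900 mm from the base axis. Payload 5.5 kg.
Tool frame: the origin (TCP) lies on the centre line of the jaws, within the pads' length; the fingertips stand 11 mm ahead of it and the grasp point (between the pads) lies 8 mm behind it (manip.tip_extent is the distance from the TCP to the fingertips, in mm); z points along the fingers, y is the line along which they close (so a half turn about z gives the same grasp; the last joint's range is limited). The gripper opens to 92 mm and grips with 3 to 60 N. Pads are 19 mm wide; open, the fingers measure 130 mm over their backs; the gripper's body (75 mm by 190 mm) begins 47 mm behind the grasp point.
Start: joints at [1.474, 0.501, -0.427, 1.55, 0.221, 1.138, -0.21], TCP at [228.889, -608.366, 237.729] pointing down, gripper open.
Joint ranges: [-2.88, 2.88], [-0.31, 2.03], [-1.54, 1.56], [0.2, 2.42], [-1.41, 4.55], [0.19, 2.02], [-2.57, 2.57]. Speed limits (rad/s): [2.57, 2.57, 3.14, 3.14, 3.14, 3.14, 3.14].

## Interface

Orientations are given as a unit quaternion [x, y, z, w].
In Python, from station import manip, eyes gives the robot as it stands.
- The arm moves only by the tool send_rows, never from a script. Its argument "rows" is a list of rows, each a list of 3 entries, a list of its own where there are three numbers: the shift along the tool's x, y, z in m, then the turn about the tool's z in rad, then the opening, from 0 (shut) to 1 (fully open). A call has 1 to 20 rows; each row shifts and turns the commanded pose from where the row before left it, along the tool's axes as they then stand; what a row does not reach is not made up. A row lasts 1/12 s, in which the tool goes at most 41.7 mm and 7.16 degrees, less where a joint would pass 70% of its speed; a pose out of reach is approached as far as the arm can. A call with a gripper value outside its range is refused whole. The fingers move at their own pace and stop on an object; "grip_force" is the grip in N (left out, the last holds). Time passes only in rows, so rows that do not move let the fingers close. It gives the time, the measured TCP pose, the force, the opening and the grip force at its end, in the units of the state.
- manip.sense(): the state, without advancing time (a new reading comes with each control period).
- eyes.snapshot(name): name is "scene" or "top"; returns a dict with "frame" (400x640x3 uint8, red, green, blue), "range_z" (400x640 float32, mm along the optical axis (not along the pixel's ray), 0 where there is no reading), "fx", "fy", "cx", "cy" (pixels), "dist" ([k1, k2, p1, p2, k3] as OpenCV has them; the pictures are not rectified), "position" and "rotation" of the camera in the world. Camera axes: x right, y up, looking along -z (the intrinsics and any distortion apply to the point x, -y, -z); pixel columns grow to the right and rows downward; lengths in mm; the calibration is good to about 2 mm. A picture is of the moment at which its call begins.
- manip.finish_job(): hands the job in; it is judged then, once.
The state is a dict: "clock": time; "q": joint angles; "joint_velocities": joint speeds; "effort": joint torques, N m; "tcp_pos": TCP position; "tcp_rot": TCP orientation; "contact_force": force on the tool from outside, world axes, zero at the start; "ft_torque": the same for the moment, N m; "grip_width": finger opening in mm; "finger_force": force on a finger pad.
Only numpy, scipy, OpenCV 4.12 (cv2) and the standard library are available. Lean on these libraries where they do the work, as an engineer would, in place of code of your own. Each camera call takes 0.05 s, during which the arm holds its last target. There are 200 camera calls.

## Task

Open the wooden jar rack: turn both dark turn buttons well aside, so that they lie along the side rails and clear of the green panel, and leave them so. Then lift the panel out of its sloping frame by its handle and lay it down gently, without dropping it, flat on the blue mat with the handle up and no part of it over the mat's edge. Leave the jars and the screwdriver where they are.

Things in the scene. Friction and masses are not known exactly. Their poses are not given: they have to be found in the camera images.
- rack: Fixed light-wood jar rack, 240 x 264 (y) x 277 mm high. Origin: underside, below the centre of its sloping face; z up, x from the low front (robot side at yaw 0) to the high back, y left. The face slopes up to +x at 35 degrees through (0, 0, 125 mm): upslope (0.819, 0, 0.574), outward normal (-0.574, 0, 0.819). Behind it, to x = 166 mm, a ledge at z = 90 mm with two jars.
- pivot_left (a point): Pivot of the left (+y) turn button, on the face: (-12, +92.5, 116 mm) in the rack's frame; axes as the rack's. The face is a frame 185 mm (up the slope) x 225 mm; the panel lies flush in its recess of 115 x 145 x 8 mm deep; side rails 40 mm wide, upper and lower rails 35 mm.
- pivot_right (a point): Pivot of the right (-y) turn button, on the face: (-12, -92.5, 116 mm) in the rack's frame; axes as the rack's. Each button is a dark wooden bar 64 x 18 x 14 mm, from 2.5 to 16.5 mm off the face, turning about the face's normal; its long arm reaches 40 mm from the pivot, its tail 24 mm.
- button_left (a joint): Angle (rad) of the left button. At 0 its long arm points level across the slope, over the panel, and covers the panel's edge by about 20 mm; positive swings the arm's end up the slope, negative down it; stops at +-1.65. It lies along the rail at +-1.57 and is clear of the panel beyond +-1.3. Friction (0.05 N m) keeps it where it is left; about 2 N at the arm's end turns it. Starts within +-0.35.
- button_right (a joint): The same for the right turn button (mirror image): at 0 its arm points level across, over the panel, positive swings the arm's end up the slope, negative down the slope, stops at +-1.65.
- panel: Loose green panel, 110 (x) x 140 (y) x 8 mm, 0.15 to 0.26 kg, in the recess with 5 mm play in all, resting on its lower edge. Origin: centre of its underside; z outward normal, x up the slope, y left. Dark handle: bar 18 (x) x 70 (y) x 14 mm at x = +15 mm on two 14 mm posts at y = +-28 mm. Lifted other than along its normal, it catches on the recess.
- panel_grip (a point): Centre of the handle bar, 33 mm above the panel's underside and 25 mm above its upper face; the bar spans 18 to 32 mm above that face. Axes as the panel's. Fixed steel carrying rail (10 mm thick, along y at (11, 0, 267 mm) in the rack's frame, on 24 x 12 mm posts at y = +-126 mm) crosses above: it blocks a hand coming straight down on the handle, but leaves room along the face's normal.
- panel_corner0 (a point): Corner of the panel's underside, at (-55, -70, 0 mm) from the panel's origin.
- panel_corner1 (a point): Corner of the panel's underside, at (-55, +70, 0 mm) from the panel's origin.
- panel_corner2 (a point): Corner of the panel's underside, at (+55, -70, 0 mm) from the panel's origin.
- panel_corner3 (a point): Corner of the panel's underside, at (+55, +70, 0 mm) from the panel's origin.
- mat: Fixed blue mat, 190 (x) x 230 (y) x 4 mm, flat on the table. Origin: centre of its underside; its top is 4 mm above that. Rack and mat may change sides and both are turned up to 0.25 rad.
- jar_a: Loose glass jar with brass lid, 52 mm diameter, 78 mm high, on the left of the rack's ledge; origin: centre of its underside, z up.
- jar_b: The same kind of jar on the right of the rack's ledge; origin: centre of its underside, z up.
- jar_c: The same kind of jar standing on the table between rack and mat; origin: centre of its underside, z up.
- screwdriver: Loose red-handled screwdriver, 170 mm long, up to about 30 mm high, lying on the table between rack and mat, nearer the robot than the jar; origin near its middle.
Things that resemble listed ones, but are neither listed nor needed, are in the scene too. Of the things that look like the panel, the larger one is meant.

How it is judged:
By the outcome, as a careful person would: the job done as asked, in the order asked, and still so for the second after the job is handed in, with the robot touching nothing.
It also fails if it takes over 72 s, if anything falls off the work surface, if the arm or the gripper's body presses on something with over 40 N, if the wrist force passes 120 N, or if a joint passes its speed limit or range.

## Working session

There is one attempt and no reset: what is moved stays moved. The work goes in short steps, Python scripts to look and compute and a tool call to move; the robot and the scene stay as the last step left them, time stands still between calls to the robot, and variables do not carry over. Pictures are saved under pics/ and viewed, at most 10 in all, crops included, and the job is handed in when it is done.

Besides the shell and the picture viewer there is one more tool, called after "Request:" by a JSON object that holds its "api" and its "payload", one argument or row to a line. send_rows: Moves the arm, as the interface text tells. Its arguments: {"type":"object","properties":{"rows":{"type":"array","items":{"type":"array"}},"grip_force":{"type":"number"}},"required":["rows"]}

```bash
ls; mkdir -p pics; python3 - <<'E'
from station import manip, eyes
import cv2, pickle
s=manip.sense(); print(s)
for n in ("scene","top"):
    d=eyes.snapshot(n); pickle.dump(d,open(n+".pkl","wb"))
    cv2.imwrite(f"pics/{n}0.png",d["frame"][:,:,::-1])
    print(n,{k:v for k,v in d.items() if k not in("frame","range_z")})
E
```

```text
pics
{'clock': 0.0, 'q': array([ 1.47421012,  0.50181228, -0.42681738,  1.55145189,  0.22081964,
        1.13830879, -0.2103401 ]), 'joint_velocities': array([-1.14016581e-03,  7.08946239e-04, -1.37337319e-03,  2.86065707e-05,
       -3.96132002e-04,  8.41168093e-04, -1.52350370e-03]), 'effort': array([-7.64946071e-04, -5.66596949e+01, -5.81638277e+00, -2.79107827e+01,
       -6.87838672e-02,  3.09357361e-02,  2.20658430e-04]), 'tcp_pos': array([ 228.57472119, -607.7576687 ,  236.70217346]), 'tcp_rot': array([ 9.83858228e-01,  1.78947111e-01, -1.47119137e-04, -9.47086243e-04]), 'contact_force': array([ 0.01405644,  0.27991837, -0.18450009]), 'ft_torque': array([ 0.0023371 , -0.01698721, -0.01292761]), 'finger_force': 0.0, 'grip_width': 91.94072293708878}
scene {'fx': 487.4573634596186, 'fy': 487.4573634596186, 'cx': 324.38638298766176, 'cy': 203.33759742454276, 'dist': array([0.04706239, 0.        , 0.        , 0.        , 0.        ]), 'position': array([1265.4523095 ,   13.4136693 , 1096.38474259]), 'rotation': array([0.21147586, 0.21461561, 0.68253292, 0.66585803])}
top {'fx': 376.2884559556234, 'fy': 376.2884559556234, 'cx': 321.37285915156906, 'cy': 200.90065352260115, 'dist': array([-0.0890075,  0.       ,  0.       ,  0.       ,  0.       ]), 'position': array([ 486.02559646,    6.79270307, 1049.47120756]), 'rotation': array([-0.02450381,  0.0291235 ,  0.70888366, -0.70429776])}
```

View pics/scene0.png

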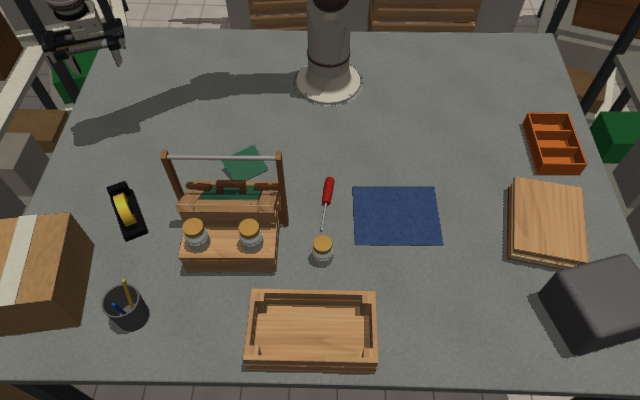

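View pics/top0.png

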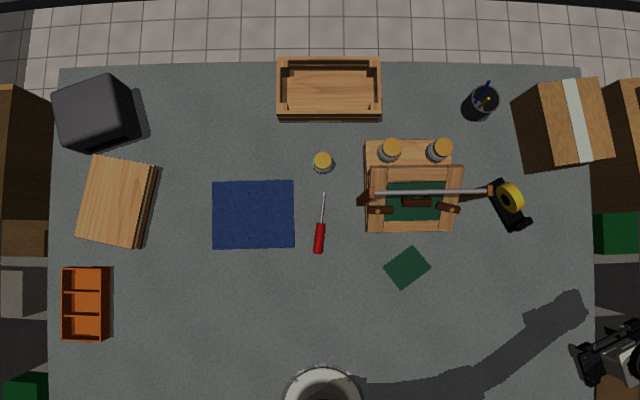

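```bash
cat > h.py <<'E'
import numpy as np, cv2, pickle
from scipy.spatial.transform import Rotation as R
def cloud(d):
    K=np.array([[d['fx'],0,d['cx']],[0,d['fy'],d['cy']],[0,0,1]])
    v,u=np.mgrid[0:400,0:640]
    n=cv2.undistortPoints(np.stack([u,v],-1).reshape(-1,1,2).astype(float),K,d['dist']).reshape(400,640,2)
    z=d['range_z']
    P=np.stack([n[...,0]*z,-n[...,1]*z,-z],-1)
    return P@R.from_quat(d['rotation']).as_matrix().T+d['position']
def proj(d,X):
    K=np.array([[d['fx'],0,d['cx']],[0,d['fy'],d['cy']],[0,0,1]])
    p=(np.atleast_2d(X)-d['position'])@R.from_quat(d['rotation']).as_matrix()
    p=p*[1,-1,-1]
    return cv2.projectPoints(p,np.zeros(3),np.zeros(3),K,d['dist'])[0].reshape(-1,2)
E
cat > m.py <<'E'
from h import *
for n in("scene","top"):
    d=pickle.load(open(n+".pkl","rb")); P=cloud(d); f=d['frame'].astype(int); ok=d['range_z']>0
    b=ok&(f[...,2]>1.5*f[...,0])&(f[...,2]>60)&(abs(P[...,2])<15)&(abs(P[...,0]-500)<250)&(abs(P[...,1]-180)<200)
    q=P[b]; print(n,"mat",cv2.minAreaRect(q[:,:2].astype(np.float32)),np.median(q[:,2]),len(q))
    t=ok&(abs(P[...,2])<6)&~b; print(" table z",np.median(P[t][:,2]))
    box=ok&(P[...,2]>20)&(P[...,2]<185)&(P[...,0]>350)&(P[...,0]<720)&(P[...,1]<-90)&(P[...,1]>-400)
    wood=box&(f[...,0]>f[...,2]*1.3)&(f[...,0]>90)
    wood=cv2.morphologyEx(wood.astype(np.uint8),cv2.MORPH_OPEN,np.ones((3,3)))>0
    N,L,S,C=cv2.connectedComponentsWithStats(wood.astype(np.uint8))
    for i in range(1,N):
        if S[i,4]>60: print(" wood",S[i],np.round(cv2.minAreaRect(P[L==i][:,:2].astype(np.float32))[0]),cv2.minAreaRect(P[L==i][:,:2].astype(np.float32))[1:],P[L==i][:,2].min(),P[L==i][:,2].max())
    g=ok&(f[...,1]>1.15*f[...,0])&(f[...,1]>f[...,2]*1.05)&(P[...,0]>300)&(P[...,0]<720)&(P[...,1]<-50)&(P[...,1]>-400)&(P[...,2]>50)
    q=P[g]; c=q.mean(0); nn=np.linalg.svd(q-c,full_matrices=False)[2][2]; nn*=np.sign(nn[2]); print(" green",len(q),c,nn,np.degrees(np.arccos(nn[2])),np.arctan2(-nn[1],-nn[0]))
E
python3 m.py
python3 - <<'E'
from h import *
a=pickle.load(open("top.pkl","rb"))['frame'][120:245,350:520,::-1]
b=pickle.load(open("scene.pkl","rb"))['frame'][140:285,155:345,::-1]
b=cv2.resize(b,(786,600),interpolation=3); a=cv2.resize(a,(800,588),interpolation=3)
cv2.imwrite("pics/ctop.png",a); cv2.imwrite("pics/csc.png",b)
E
```

```text
scene mat ((528.8578491210938, 191.06301879882812), (191.44473266601562, 228.5889434814453), 1.2801491022109985) 3.1985631602981357 4903
 table z -0.5669894352006395
 wood [ 176  190  100   23 1438] [ 594. -230.] ((97.69977569580078, 225.34849548339844), 0.5755100250244141) 116.52608715360373 179.7735093261382
 wood [182 218  21  17 285] [ 670. -300.] ((74.44969177246094, 50.39201736450195), 31.028234481811523) 90.51798596583478 171.96853668525648
 wood [ 178  218   99   41 2104] [ 676. -228.] ((86.93697357177734, 226.3206329345703), 0.7464987635612488) 82.9778606110882 171.63117511951123
 green 600 [ 564.19576131 -225.58394809  134.05546239] [-0.68499882 -0.07368414  0.72480843] 43.547085831245866 0.10715623538362708
top mat ((530.0842895507812, 192.867431640625), (187.96527099609375, 229.68350219726562), 1.4344966411590576) 4.8544456882214035 5482
 table z 0.5749662684397663
 wood [ 365  137   99   53 3466] [ 651. -227.] ((136.02894592285156, 225.1382598876953), 0.4394286870956421) 83.1167106548836 182.15166888739532
 wood [443 197  15   8  98] [ 555. -319.] ((38.5421028137207, 16.91567611694336), 88.69913482666016) 119.72145344691444 134.53981270640327
 wood [369 198  16   8  87] [ 552. -136.] ((16.906774520874023, 37.45302200317383), 5.234296798706055) 116.82487857429817 134.74860394551524
 wood [ 368  208   87   25 1167] [ 506. -229.] ((54.88323974609375, 223.01785278320312), 1.338465690612793) 68.67976264836125 135.95994047424256
 green 1433 [ 551.6565759  -227.03681005  125.72340056] [-0.66457557 -0.02775225  0.74670552] 41.69420027413751 0.0417351041985615
```

View pics/ctop.png

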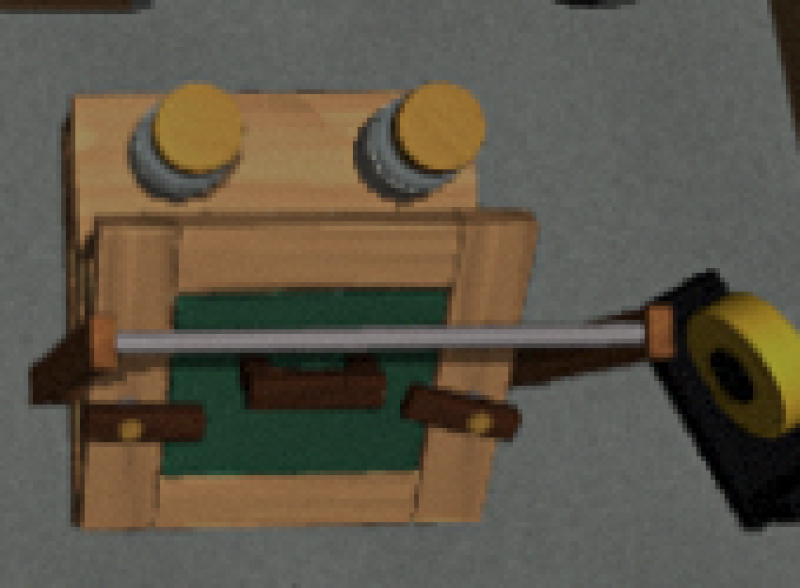

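Request:
{"api": "send_rows", "payload": {
  "rows": [
    [[0, 0, 0], 0, 1]
  ]
}}

```text
clock: 0.18
tcp_pos: [228.7, -607.9, 237.0]
tcp_rot: [0.984, 0.179, -0.0, -0.001]
contact_force: [-0.2, -0.3, -0.2]
grip_width: 92.1
finger_force: 0.0
```

Request:
{"api": "send_rows", "payload": {
  "rows": [
    [[0, 0, -0.04], 0.0875, 1],
    [[0, 0, -0.04], 0.0875, 1],
    [[0, 0, -0.04], 0.0875, 1],
    [[0, 0, -0.04], 0.0875, 1],
    [[0.02, -0.03, 0], 0, 1],
    [[0.02, -0.03, 0], 0, 1],
    [[0.02, -0.03, 0], 0, 1],
    [[0.02, -0.03, 0], 0, 1],
    [[0.02, -0.03, 0], 0, 1],
    [[0.02, -0.03, 0], 0, 1],
    [[0.02, -0.03, 0], 0, 1],
    [[0.02, -0.03, 0], 0, 1],
    [[0.02, -0.03, 0], 0, 1],
    [[0.02, -0.03, 0], 0, 1],
    [[0.02, -0.03, 0], 0, 1],
    [[0.02, -0.03, 0], 0, 1],
    [[0.02, -0.03, 0], 0, 1],
    [[0.02, -0.03, 0], 0, 1],
    [[0.02, -0.03, 0], 0, 1],
    [[0.02, -0.03, 0], 0, 1]
  ]
}}

```text
clock: 1.85
tcp_pos: [544.6, -123.7, 397.7]
tcp_rot: [1.0, 0.005, -0.0, 0.0]
contact_force: [1.3, -1.3, 0.4]
grip_width: 91.5
finger_force: 0.0
```

```bash
cat > s.py <<'E'
from station import manip
from scipy.spatial.transform import Rotation as R
import numpy as np
s=manip.sense(); M=R.from_quat(s['tcp_rot']).as_matrix()
print(s['clock'],s['q'].round(2),s['tcp_pos'].round(1)); print(M.round(3))
E
python3 s.py
```

```text
1.85 [ 0.76  0.25 -0.72  1.56  0.17  1.39 -1.53] [ 544.6 -123.7  397.7]
[[ 1.    0.01 -0.  ]
 [ 0.01 -1.   -0.  ]
 [-0.    0.   -1.  ]]
```

Request:
{"api": "send_rows", "payload": {
  "rows": [
    [[0.03, -0.02, 0], 0, 1],
    [[0.03, -0.02, 0], 0, 1],
    [[0.03, -0.02, 0], 0, 1],
    [[0.03, -0.02, 0], 0, 1],
    [[0.04, 0, 0], 0, 1],
    [[0.04, 0, 0], 0, 1],
    [[0.04, 0, 0], 0, 1],
    [[0.04, 0, 0], 0, 1],
    [[0.04, 0, 0], 0, 1],
    [[0.04, 0, 0], 0, 1],
    [[0.04, 0, 0], 0, 1],
    [[0.04, 0, 0], 0, 1]
  ]
}}

```text
clock: 2.85
tcp_pos: [885.5, -36.9, 388.2]
tcp_rot: [1.0, 0.018, 0.005, 0.014]
contact_force: [0.4, 1.5, 0.1]
grip_width: 91.7
finger_force: 0.0
```

```bash
python3 s.py
```

```text
2.85 [ 0.11  1.06 -0.89  0.27  0.83  1.9  -1.63] [885.5 -36.9 388.2]
[[ 0.999  0.036  0.01 ]
 [ 0.037 -0.999 -0.027]
 [ 0.009  0.027 -1.   ]]
```

Request:
{"api": "send_rows", "payload": {
  "rows": [
    [[0, 0, -0.04], 0, 1],
    [[0, 0, -0.04], 0, 1],
    [[0, 0, -0.04], 0, 1],
    [[0, 0, -0.04], 0, 1],
    [[0, 0, -0.04], 0, 1],
    [[0, 0, -0.04], 0, 1]
  ]
}}

```text
clock: 3.35
tcp_pos: [827.3, -26.6, 537.3]
tcp_rot: [0.999, 0.024, 0.03, 0.01]
contact_force: [-0.0, 0.4, -0.9]
grip_width: 92.0
finger_force: 0.0
```

```bash
python3 s.py
```

```text
3.35 [-0.03  0.89  0.16  0.2  -0.12  2.   -1.51] [827.3 -26.6 537.3]
[[ 0.997  0.047  0.06 ]
 [ 0.048 -0.999 -0.018]
 [ 0.059  0.021 -0.998]]
```

Request:
{"api": "send_rows", "payload": {
  "rows": [
    [[0.02, 0, -0.035], 0, 1],
    [[0.02, 0, -0.035], 0, 1],
    [[0.02, 0, -0.035], 0, 1],
    [[0.02, 0, -0.035], 0, 1],
    [[0.02, 0, -0.035], 0, 1],
    [[0.02, 0, -0.035], 0, 1]
  ]
}}

```text
clock: 3.85
tcp_pos: [801.3, -17.8, 629.7]
tcp_rot: [0.996, 0.023, 0.086, 0.013]
contact_force: [-0.7, 0.7, 0.2]
grip_width: 91.8
finger_force: 0.0
```

```bash
python3 s.py
```

```text
3.85 [-0.1   0.8   0.73  0.2  -0.62  2.01 -1.46] [801.3 -17.8 629.7]
[[ 0.984  0.044  0.172]
 [ 0.048 -0.999 -0.021]
 [ 0.17   0.029 -0.985]]
```

Request:
{"api": "send_rows", "payload": {
  "rows": [
    [[0.02, 0, -0.035], 0, 1],
    [[0.02, 0, -0.035], 0, 1],
    [[0.02, 0, -0.035], 0, 1],
    [[0.02, 0, -0.035], 0, 1],
    [[0.02, 0, -0.035], 0, 1],
    [[0.02, 0, -0.035], 0, 1],
    [[0.02, 0, -0.035], 0, 1],
    [[0.02, 0, -0.035], 0, 1]
  ]
}}

```text
clock: 4.52
tcp_pos: [734.7, -3.5, 776.4]
tcp_rot: [0.983, 0.023, 0.182, 0.017]
contact_force: [0.3, 0.8, 0.7]
grip_width: 91.9
finger_force: 0.0
```

```bash
python3 s.py
```

```text
4.5167 [-0.16  0.62  0.84  0.2  -0.67  2.01 -1.47] [734.7  -3.5 776.4]
[[ 0.933  0.04   0.358]
 [ 0.052 -0.998 -0.025]
 [ 0.356  0.042 -0.933]]
```

Request:
{"api": "send_rows", "payload": {
  "rows": [
    [[0.02, 0, -0.035], 0, 1],
    [[0.02, 0, -0.035], 0, 1],
    [[0.02, 0, -0.035], 0, 1],
    [[0.02, 0, -0.035], 0, 1],
    [[0.02, 0, -0.035], 0, 1],
    [[0.02, 0, -0.035], 0, 1],
    [[0.02, 0, -0.035], 0, 1]
  ]
}}

```text
clock: 5.1
tcp_pos: [653.7, 7.8, 892.6]
tcp_rot: [0.964, 0.024, 0.264, 0.02]
contact_force: [-0.0, -0.4, -0.3]
grip_width: 91.9
finger_force: 0.0
```

```bash
python3 s.py
```

```text
5.1 [-0.24  0.45  0.93  0.2  -0.67  2.01 -1.47] [653.7   7.8 892.6]
[[ 0.86   0.035  0.509]
 [ 0.056 -0.998 -0.025]
 [ 0.507  0.051 -0.86 ]]
```

Request:
{"api": "send_rows", "payload": {
  "rows": [
    [[0.02, 0, -0.035], 0, 1],
    [[0.02, 0, -0.035], 0, 1],
    [[0.02, 0, -0.035], 0, 1]
  ]
}}

```text
clock: 5.35
tcp_pos: [613.0, 12.2, 937.9]
tcp_rot: [0.954, 0.024, 0.298, 0.021]
contact_force: [0.4, -0.1, -0.3]
grip_width: 92.1
finger_force: 0.0
```

```bash
python3 s.py
```

```text
5.35 [-0.29  0.38  0.97  0.2  -0.67  2.01 -1.48] [613.   12.2 937.9]
[[ 0.821  0.034  0.57 ]
 [ 0.058 -0.998 -0.025]
 [ 0.568  0.054 -0.821]]
```

View pics/csc.png

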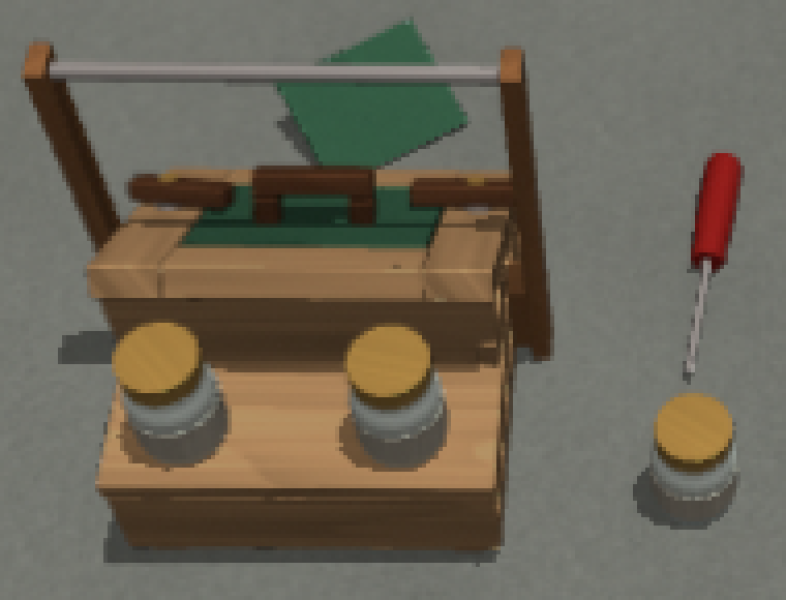

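```bash
cat > rk.py <<'E'
from h import *
from scipy.optimize import least_squares
T=pickle.load(open("top.pkl","rb"));S=pickle.load(open("scene.pkl","rb"))
A=np.array([[11,126,277],[11,-126,277],[-22,92.5,131],[-22,-92.5,131]],float)
t=np.array([[103,340],[658,332],[130,428],[480,422]])/4.706+[350,120]
s=np.array([[510,65],[37,62]])/4.137+[155,140]
def W(p,X): c,q=np.cos(p[2]),np.sin(p[2]); return X@np.array([[c,q,0],[-q,c,0],[0,0,1]])+[p[0],p[1],0]
r=lambda p:np.concatenate([(proj(T,W(p,A))-t).ravel(),(proj(S,W(p,A[:2]))-s).ravel()])
o=least_squares(r,[553,-228,0.01]); 
if __name__=="__main__": print(o.x,o.fun.round(1))
E
python3 rk.py
```

```text
[ 5.53440618e+02 -2.28714844e+02  1.29484882e-02] [-0.2 -0.4  0.3 -0.8 -0.2  0.  -0.5 -0.3  0.  -0.7 -0.5 -1.4]
```

```bash
cat > g.py <<'E'
import sys
from rk import W,o
from s import *
def to(s_,y,n): # face coords -> world (s,y,n from face centre)
    return W(o.x,np.array([[.819*s_-.574*n,y,125+.574*s_+.819*n]]))[0]
def sh(p,q): return (M.T@(np.array(q)-p)/1000).round(4)
if __name__=="__main__":
    p=s['tcp_pos']
    for a in sys.argv[1:]:
        v=eval(a); q=to(*v) if len(v)==3 else np.array(v[:3]); print(a,q.round(),sh(p,q),round(np.linalg.norm(q-p))); p=q
E
python3 g.py "(-42,58,120)" "(-42,58,18)" "(2,58,18)" "(2,65,18)" "(-42,58,120)" "(-42,-58,120)"
```

```text
5.35 [-0.29  0.38  0.97  0.2  -0.67  2.01 -1.48] [613.   12.2 937.9]
[[ 0.821  0.034  0.57 ]
 [ 0.058 -0.998 -0.025]
 [ 0.568  0.054 -0.821]]
(-42,58,120) [ 449. -172.  199.] [-0.5645  0.1388  0.5183] 779
(-42,58,18) [ 508. -171.  116.] [ 0.0007 -0.0033  0.102 ] 102
(2,58,18) [ 544. -171.  141.] [ 0.044   0.0021 -0.0002] 44
(2,65,18) [ 544. -164.  141.] [ 0.0003 -0.007  -0.0002] 7
(-42,58,120) [ 449. -172.  199.] [-0.045   0.0082 -0.1015] 111
(-42,-58,120) [ 451. -288.  199.] [-0.0055  0.1158  0.0038] 116
```

Request:
{"api": "send_rows", "payload": {
  "rows": [
    [[-0.0282, 0.0069, 0.0259], 0, 0],
    [[-0.0282, 0.0069, 0.0259], 0, 0],
    [[-0.0282, 0.0069, 0.0259], 0, 0],
    [[-0.0282, 0.0069, 0.0259], 0, 0],
    [[-0.0282, 0.0069, 0.0259], 0, 0],
    [[-0.0282, 0.0069, 0.0259], 0, 0],
    [[-0.0282, 0.0069, 0.0259], 0, 0],
    [[-0.0282, 0.0069, 0.0259], 0, 0],
    [[-0.0282, 0.0069, 0.0259], 0, 0],
    [[-0.0282, 0.0069, 0.0259], 0, 0],
    [[-0.0282, 0.0069, 0.0259], 0, 0],
    [[-0.0282, 0.0069, 0.0259], 0, 0],
    [[-0.0282, 0.0069, 0.0259], 0, 0],
    [[-0.0282, 0.0069, 0.0259], 0, 0],
    [[-0.0282, 0.0069, 0.0259], 0, 0],
    [[-0.0282, 0.0069, 0.0259], 0, 0],
    [[-0.0282, 0.0069, 0.0259], 0, 0],
    [[0, 0, 0], 0.04, 0]
  ]
}}

```text
clock: 6.85
tcp_pos: [515.4, -57.4, 629.7]
tcp_rot: [0.952, -0.021, 0.304, 0.005]
contact_force: [-1.3, -1.2, 0.3]
grip_width: 0.5
finger_force: 0.0
```

```bash
python3 g.py "(-42,58,120)" "(-42,58,18)"
```

```text
6.85 [-0.09 -0.31  0.11  1.69  0.05  1.14 -1.6 ] [515.4 -57.4 629.7]
[[ 0.814 -0.044  0.579]
 [-0.038 -0.999 -0.022]
 [ 0.579 -0.004 -0.815]]
(-42,58,120) [ 449. -172.  199.] [-0.2986  0.1191  0.3154] 450
(-42,58,18) [ 508. -171.  116.] [-0.0007 -0.003   0.102 ] 102
```

```bash
python3 g.py "(500,-120,400,0)" "(-42,58,90)" "(-42,58,18)"
```

```text
6.85 [-0.09 -0.31  0.11  1.69  0.05  1.14 -1.6 ] [515.4 -57.4 629.7]
[[ 0.814 -0.044  0.579]
 [-0.038 -0.999 -0.022]
 [ 0.579 -0.004 -0.815]]
(500,-120,400,0) [ 500 -120  400] [-0.1431  0.0641  0.1797] 239
(-42,58,90) [ 467. -172.  175.] [-0.1557  0.0542  0.1656] 234
(-42,58,18) [ 508. -171.  116.] [-0.0005 -0.0021  0.072 ] 72
```

Request:
{"api": "send_rows", "payload": {
  "rows": [
    [[-0.018, 0.008, 0.0225], 0, 0],
    [[-0.018, 0.008, 0.0225], 0, 0],
    [[-0.018, 0.008, 0.0225], 0, 0],
    [[-0.018, 0.008, 0.0225], 0, 0],
    [[-0.018, 0.008, 0.0225], 0, 0],
    [[-0.018, 0.008, 0.0225], 0, 0],
    [[-0.018, 0.008, 0.0225], 0, 0],
    [[-0.018, 0.008, 0.0225], -0.05, 0]
  ]
}}

```text
clock: 7.52
tcp_pos: [505.5, -111.1, 418.2]
tcp_rot: [0.952, 0.007, 0.305, 0.011]
contact_force: [-0.3, -0.1, -0.4]
grip_width: 0.3
finger_force: 0.0
```

```bash
python3 g.py "(-42,58,90)" "(-42,58,18)"
```

```text
7.5167 [ 0.29 -0.27 -0.03  2.12 -0.22  0.7  -1.17] [ 505.5 -111.1  418.2]
[[ 0.814  0.007  0.581]
 [ 0.02  -1.    -0.016]
 [ 0.581  0.025 -0.814]]
(-42,58,90) [ 467. -172.  175.] [-0.1743  0.0543  0.1766] 254
(-42,58,18) [ 508. -171.  116.] [-0.0006 -0.0017  0.072 ] 72
```

Request:
{"api": "send_rows", "payload": {
  "rows": [
    [[-0.0218, 0.0068, 0.022], 0, 0],
    [[-0.0218, 0.0068, 0.022], 0, 0],
    [[-0.0218, 0.0068, 0.022], 0, 0],
    [[-0.0218, 0.0068, 0.022], 0, 0],
    [[-0.0218, 0.0068, 0.022], 0, 0],
    [[-0.0218, 0.0068, 0.022], 0, 0],
    [[-0.0218, 0.0068, 0.022], 0, 0],
    [[-0.0218, 0.0068, 0.022], 0, 0],
    [[0, 0, 0], 0, 0]
  ]
}}

```text
clock: 8.27
tcp_pos: [473.7, -159.9, 216.2]
tcp_rot: [0.953, 0.009, 0.303, 0.009]
contact_force: [-0.3, -0.1, -0.0]
grip_width: 0.6
finger_force: 0.0
```

```bash
python3 g.py "(-42,58,90)" "(-42,58,18)" "(2,58,18)" "(2,65,18)"
```

```text
8.2667 [ 0.34 -0.02  0.09  2.42 -0.96  0.29 -0.24] [ 473.7 -159.9  216.2]
[[ 0.817  0.012  0.577]
 [ 0.024 -1.    -0.012]
 [ 0.577  0.023 -0.817]]
(-42,58,90) [ 467. -172.  175.] [-0.03    0.0109  0.0301] 44
(-42,58,18) [ 508. -171.  116.] [-0.0002 -0.0014  0.072 ] 72
(2,58,18) [ 544. -171.  141.] [0.044  0.0006 0.0002] 44
(2,65,18) [ 544. -164.  141.] [ 0.0001 -0.007  -0.0001] 7
```

Request:
{"api": "send_rows", "payload": {
  "rows": [
    [[-0.006, 0.002, 0.017], 0, 0],
    [[-0.006, 0.002, 0.017], 0, 0],
    [[-0.006, 0.002, 0.017], 0, 0],
    [[-0.006, 0.002, 0.017], 0, 0],
    [[-0.006, 0.002, 0.009], 0, 0],
    [[0, 0, 0], 0, 0]
  ]
}}

```text
clock: 8.77
tcp_pos: [490.7, -172.8, 162.8]
tcp_rot: [0.955, 0.013, 0.297, 0.009]
contact_force: [0.9, -0.4, 0.9]
grip_width: 0.7
finger_force: 0.0
```

```bash
python3 g.py "(-42,58,18)" "(2,58,18)" "(2,65,18)"
```

```text
8.7667 [ 0.76  0.17 -0.32  2.4  -1.41  0.19  0.25] [ 490.7 -172.8  162.8]
[[ 0.823  0.019  0.567]
 [ 0.03  -1.    -0.009]
 [ 0.567  0.024 -0.823]]
(-42,58,18) [ 508. -171.  116.] [-0.0124 -0.0023  0.0486] 50
(2,58,18) [ 544. -171.  141.] [ 0.044   0.0008 -0.0004] 44
(2,65,18) [ 544. -164.  141.] [ 0.0001 -0.007  -0.0001] 7
```

Request:
{"api": "send_rows", "payload": {
  "rows": [
    [[-0.003, 0, 0.012], 0, 0],
    [[-0.003, 0, 0.012], 0, 0],
    [[-0.003, 0, 0.012], 0, 0],
    [[0, 0, 0], 0, 0]
  ]
}}

```text
clock: 9.1
tcp_pos: [505.1, -178.4, 144.3]
tcp_rot: [0.958, 0.016, 0.286, 0.002]
contact_force: [1.1, -0.5, -0.1]
grip_width: 0.8
finger_force: 0.0
```

```bash
python3 g.py "(-42,58,18)" "(2,58,18)" "(2,65,18)"
```

```text
9.1 [ 0.68  0.23 -0.25  2.36 -1.41  0.19  0.27] [ 505.1 -178.4  144.3]
[[ 0.836  0.029  0.548]
 [ 0.032 -0.999  0.005]
 [ 0.548  0.013 -0.837]]
(-42,58,18) [ 508. -171.  116.] [-0.013  -0.0074  0.0256] 30
(2,58,18) [ 544. -171.  141.] [ 0.044   0.0009 -0.0014] 44
(2,65,18) [ 544. -164.  141.] [ 0.0001 -0.007  -0.    ] 7
```

Request:
{"api": "send_rows", "payload": {
  "rows": [
    [[-0.005, -0.003, 0.009], 0, 0],
    [[-0.005, -0.003, 0.009], 0, 0],
    [[-0.005, -0.002, 0.009], 0, 0],
    [[0, 0, 0], 0, 0]
  ]
}}

```text
clock: 9.43
tcp_pos: [507.0, -175.6, 128.0]
tcp_rot: [0.961, 0.018, 0.274, -0.005]
contact_force: [0.2, 1.1, -0.1]
grip_width: 0.2
finger_force: 0.0
```

```bash
python3 g.py "(-42,58,18)" "(2,58,18)" "(2,65,18)"
```

```text
9.4333 [ 0.65  0.27 -0.23  2.34 -1.41  0.19  0.27] [ 507.  -175.6  128. ]
[[ 0.849  0.037  0.528]
 [ 0.031 -0.999  0.02 ]
 [ 0.528 -0.    -0.849]]
(-42,58,18) [ 508. -171.  116.] [-0.0055 -0.0042  0.0111] 13
(2,58,18) [ 544. -171.  141.] [ 0.0439  0.0009 -0.0024] 44
(2,65,18) [ 544. -164.  141.] [ 0.0001 -0.007   0.0001] 7
```

Request:
{"api": "send_rows", "payload": {
  "rows": [
    [[-0.003, -0.003, 0.008], 0, 0],
    [[-0.003, -0.002, 0.008], 0, 0],
    [[0, 0, 0], 0, 0]
  ]
}}

```text
clock: 9.68
tcp_pos: [511.5, -173.9, 119.7]
tcp_rot: [0.963, 0.019, 0.269, -0.009]
contact_force: [-0.0, -0.4, 1.0]
grip_width: 0.6
finger_force: 0.0
```

```bash
python3 g.py "(-42,58,18)" "(2,58,18)" "(2,65,18)"
```

```text
9.6833 [ 0.62  0.3  -0.2   2.33 -1.41  0.19  0.27] [ 511.5 -173.9  119.7]
[[ 0.855  0.04   0.518]
 [ 0.031 -0.999  0.026]
 [ 0.518 -0.006 -0.855]]
(-42,58,18) [ 508. -171.  116.] [-0.005  -0.0027  0.0017] 6
(2,58,18) [ 544. -171.  141.] [ 0.0439  0.0008 -0.0029] 44
(2,65,18) [ 544. -164.  141.] [ 0.0001 -0.007   0.0001] 7
```

Request:
{"api": "send_rows", "payload": {
  "rows": [
    [[0.004, 0, 0], 0, 0],
    [[0.004, 0, 0], 0, 0],
    [[0.004, 0, 0], 0, 0],
    [[0.004, -0.001, 0], 0, 0],
    [[0.004, 0, 0], 0, 0],
    [[0.004, -0.001, 0], 0, 0],
    [[0.004, 0, 0], 0, 0],
    [[0.004, -0.001, -0.001], 0, 0],
    [[0.004, 0, 0], 0, 0],
    [[0.003, 0, 0], 0, 0],
    [[0, 0, 0], 0, 0]
  ]
}}

```text
clock: 10.6
tcp_pos: [544.0, -170.1, 141.5]
tcp_rot: [0.963, 0.018, 0.269, -0.008]
contact_force: [-1.4, -0.4, 0.7]
grip_width: 0.4
finger_force: 0.9
```

```bash
python3 g.py "(2,58,18)" "(2,65,18)"
```

```text
10.6 [ 0.45  0.28 -0.07  2.27 -1.14  0.23 -0.06] [ 544.  -170.1  141.5]
[[ 0.854  0.04   0.518]
 [ 0.031 -0.999  0.025]
 [ 0.519 -0.005 -0.855]]
(2,58,18) [ 544. -171.  141.] [-0.0004  0.0007  0.0005] 1
(2,65,18) [ 544. -164.  141.] [ 0.0001 -0.007   0.0001] 7
```

Outward to seat it, then back off, and check with a picture.

Request:
{"api": "send_rows", "payload": {
  "rows": [
    [[0, -0.002, 0], 0, 0],
    [[0, -0.002, 0], 0, 0],
    [[0, -0.002, 0], 0, 0],
    [[0, -0.001, 0], 0, 0],
    [[0, 0, 0], 0, 0],
    [[0, 0.003, -0.005], 0, 0],
    [[0, 0.003, -0.012], 0, 0],
    [[-0.005, 0.01, -0.015], 0, 0],
    [[-0.005, 0.01, -0.015], 0, 0]
  ]
}}

```text
clock: 11.35
tcp_pos: [510.8, -188.4, 175.7]
tcp_rot: [0.963, 0.02, 0.268, -0.01]
contact_force: [0.7, 0.3, 0.1]
grip_width: 0.6
finger_force: 0.0
```

```bash
cat > pic.py <<'E'
import sys
from h import *
from station import eyes
o=[]
for n,(r0,r1,c0,c1) in (("top",(120,260,350,520)),("scene",(140,280,155,325))):
    d=eyes.snapshot(n); pickle.dump(d,open(n+"_l.pkl","wb"))
    if len(sys.argv)>2: r0,r1,c0,c1=eval(sys.argv[2])[n]
    o.append(cv2.resize(d['frame'][r0:r1,c0:c1,::-1],(400,330),interpolation=3))
cv2.imwrite("pics/%s.png"%sys.argv[1],np.hstack(o))
E
python3 pic.py b1; python3 g.py "(-42,-58,45)" "(-42,-58,18)"
```

```text
11.45 [ 0.42  0.17  0.07  2.29 -0.97  0.34 -0.18] [ 510.6 -191.4  177. ]
[[ 0.854  0.039  0.519]
 [ 0.03  -0.999  0.025]
 [ 0.519 -0.006 -0.855]]
(-42,-58,45) [ 494. -287.  138.] [-0.0375  0.0956  0.0225] 105
(-42,-58,18) [ 509. -287.  116.] [0.0018 0.0005 0.0269] 27
```

View pics/b1.png

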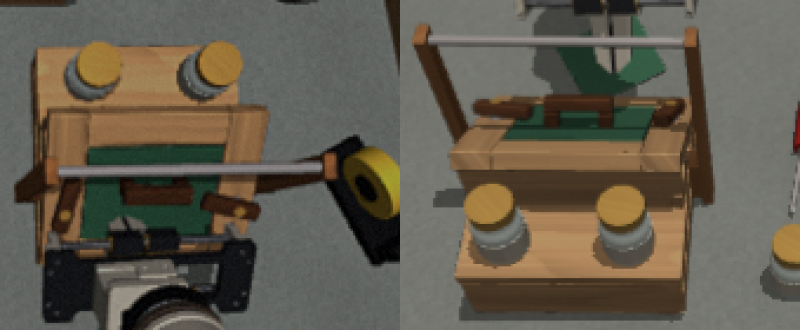

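```bash
cat > ang.py <<'E'
from h import *; from rk import o
import sys
for n in("top","scene"):
    d=pickle.load(open(n+"_l.pkl","rb")); P=cloud(d); f=d['frame'].astype(int)
    c,q=np.cos(o.x[2]),np.sin(o.x[2]); X=P-[o.x[0],o.x[1],125]
    x=X[...,0]*c+X[...,1]*q; y=-X[...,0]*q+X[...,1]*c; z=X[...,2]
    s=.819*x+.574*z; nn=-.574*x+.819*z
    for sg in(1,-1):
        a=(d['range_z']>0)&(nn>6)&(nn<24)&(abs(s+15)<48)&(abs(y-sg*92.5)<45)&(f.sum(-1)<230)&(f[...,0]>1.2*f[...,1])&(np.abs(y)>42)
        k=np.stack([s[a],-sg*y[a]],1); m=k.mean(0); v=np.linalg.svd(k-m)[2][0]; 
        w=m-[-15,-92.5]; v*=np.sign(v@w)
        print(n,sg,a.sum(),m.round(1),"axis ang",np.arctan2(v[0],v[1]).round(2),"centroid ang",np.arctan2(w[0],w[1]).round(2))
E
python3 ang.py
```

```text
top 1 188 [ -0.7 -94.1] axis ang 1.51 centroid ang 1.68
top -1 190 [ -5.2 -86. ] axis ang -0.11 centroid ang 0.98
scene 1 102 [  5.2 -93. ] axis ang 1.43 centroid ang 1.59
scene -1 157 [ -2.4 -88.5] axis ang -0.22 centroid ang 1.26
```

Request:
{"api": "send_rows", "payload": {
  "rows": [
    [[-0.01, 0.01, 0], 0, 0],
    [[-0.01, 0.025, 0], 0, 0],
    [[-0.01, 0.03, 0], 0, 0],
    [[-0.007, 0.03, 0.005], 0, 0],
    [[0, 0, 0.01], 0, 0],
    [[0, 0, 0], 0, 0]
  ]
}}

```text
clock: 11.95
tcp_pos: [491.4, -286.1, 141.5]
tcp_rot: [0.963, 0.018, 0.268, -0.009]
contact_force: [0.6, 0.1, -1.0]
grip_width: 0.3
finger_force: 0.0
```

```bash
python3 g.py "(-42,-58,18)" "(2,-58,18)"
```

```text
11.95 [ 0.63  0.31  0.08  2.22 -1.12  0.43  0.17] [ 491.4 -286.1  141.5]
[[ 0.855  0.039  0.517]
 [ 0.029 -0.999  0.027]
 [ 0.517 -0.009 -0.856]]
(-42,-58,18) [ 509. -287.  116.] [0.0021 0.0022 0.0314] 32
(2,-58,18) [ 545. -287.  141.] [ 0.0439  0.0007 -0.003 ] 44
```

Request:
{"api": "send_rows", "payload": {
  "rows": [
    [[0, 0.001, 0.01], 0, 0],
    [[0, 0.001, 0.01], 0, 0],
    [[0, 0, 0.01], 0, 0],
    [[0, 0, 0], 0, 0],
    [[0.004, 0, 0], 0, 0],
    [[0.004, 0, 0], 0, 0],
    [[0.004, 0, 0], 0, 0],
    [[0.004, 0, 0], 0, 0],
    [[0.004, 0, 0], 0, 0],
    [[0.004, 0, 0], 0, 0],
    [[0.004, 0, 0], 0, 0],
    [[0.004, 0, -0.001], 0, 0],
    [[0.004, 0, -0.001], 0, 0],
    [[0.004, 0, -0.001], 0, 0],
    [[0.004, 0, 0], 0, 0],
    [[0, 0, 0], 0, 0]
  ]
}}

```text
clock: 13.28
tcp_pos: [544.7, -285.9, 144.4]
tcp_rot: [0.963, 0.019, 0.27, -0.008]
contact_force: [-1.0, -0.7, 0.5]
grip_width: 0.3
finger_force: 0.8
```

```bash
python3 g.py "(2,-58,18)" "(2,-66,18)"
```

```text
13.2833 [ 0.55  0.36  0.09  2.13 -1.08  0.42  0.05] [ 544.7 -285.9  144.4]
[[ 0.853  0.041  0.52 ]
 [ 0.032 -0.999  0.026]
 [ 0.52  -0.005 -0.854]]
(2,-58,18) [ 545. -287.  141.] [-0.0012  0.001   0.0034] 4
(2,-66,18) [ 546. -295.  141.] [-0.0002  0.008  -0.0002] 8
```

Request:
{"api": "send_rows", "payload": {
  "rows": [
    [[0, 0.003, 0.001], 0, 0],
    [[0, 0.003, 0.001], 0, 0],
    [[0, 0.003, 0], 0, 0],
    [[0, 0.001, 0], 0, 0],
    [[0, 0, 0], 0, 0],
    [[0, -0.003, -0.005], 0, 0],
    [[0, -0.003, -0.012], 0, 0],
    [[-0.005, -0.01, -0.015], 0, 0],
    [[-0.01, -0.015, -0.02], 0, 0],
    [[-0.015, -0.01, -0.02], 0, 0],
    [[-0.015, 0, -0.01], 0, 1],
    [[0, 0, 0], 0, 1]
  ]
}}

```text
clock: 14.28
tcp_pos: [458.6, -258.9, 188.5]
tcp_rot: [0.963, 0.017, 0.269, -0.008]
contact_force: [-1.1, 0.5, -0.2]
grip_width: 9.3
finger_force: 0.0
```

```bash
python3 pic.py b2; python3 ang.py; cat > hd.py <<'E'
from h import *; from rk import o
for n in("top_l","scene_l","top","scene"):
    d=pickle.load(open(n+".pkl","rb")); P=cloud(d); f=d['frame'].astype(int)
    c,q=np.cos(o.x[2]),np.sin(o.x[2]); X=P-[o.x[0],o.x[1],125]
    x=X[...,0]*c+X[...,1]*q; y=-X[...,0]*q+X[...,1]*c; z=X[...,2]
    s=.819*x+.574*z; nn=-.574*x+.819*z
    a=(nn>22)&(nn<40)&(abs(y)<50)&(abs(s-12)<30)&(f.sum(-1)<230)&(f[...,0]>1.15*f[...,1])
    print(n,a.sum(),np.percentile(y[a],[1,50,99]).round(1),np.percentile(s[a],[2,50,98]).round(1),np.percentile(nn[a],[2,50,98]).round(1))
E
python3 hd.py; python3 g.py "(12.5,0,60)" "(12.5,0,17)"
```

```text
top 1 187 [ -0.8 -94.1] axis ang 1.52 centroid ang 1.68
top -1 188 [  0.6 -93.1] axis ang 1.69 centroid ang 1.61
scene 1 102 [  4.8 -92.9] axis ang 1.44 centroid ang 1.59
scene -1 100 [  9.4 -95.8] axis ang 1.88 centroid ang 1.71
top_l 234 [-33.    1.7  34.5] [ 5.4 16.7 24.1] [23.7 31.5 34.3]
scene_l 172 [-33.5   0.4  34.1] [ 4.3 19.  24.4] [22.5 29.  32.2]
top 233 [-33.2   1.4  34.2] [ 5.4 16.3 23.9] [24.1 31.2 34.4]
scene 173 [-33.8   0.2  34.5] [ 3.9 19.5 24.8] [22.2 28.9 32.5]
14.3833 [ 0.54  0.15  0.17  2.28 -0.96  0.48 -0.02] [ 461.5 -259.3  188.9]
[[ 0.854  0.038  0.519]
 [ 0.029 -0.999  0.024]
 [ 0.519 -0.005 -0.855]]
(12.5,0,60) [ 529. -229.  181.] [ 0.0548 -0.0276  0.0423] 75
(12.5,0,17) [ 554. -229.  146.] [0.0028 0.0008 0.0429] 43
```

View pics/b2.png

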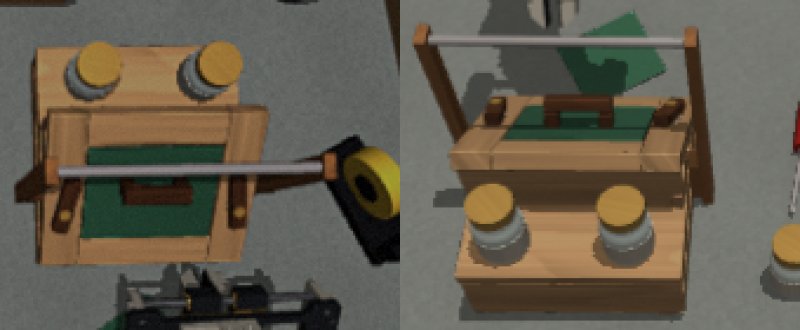

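Request:
{"api": "send_rows", "payload": {
  "rows": [
    [[0.014, -0.007, 0.0], 0.025, 1],
    [[0.014, -0.007, 0.0], 0, 1],
    [[0.014, -0.007, 0.01], 0, 1],
    [[0.014, -0.007, 0.01], 0, 1],
    [[0, 0, 0.005], 0, 1],
    [[0, 0, 0], 0, 1],
    [[0, 0, 0], 0, 1]
  ]
}}

```text
clock: 14.97
tcp_pos: [521.9, -229.3, 195.7]
tcp_rot: [0.963, 0.006, 0.268, -0.012]
contact_force: [-0.5, 0.3, -0.2]
grip_width: 64.0
finger_force: 0.0
```

```bash
python3 g.py "(14,0.4,17)"
```

```text
14.9667 [ 0.43  0.19  0.13  2.21 -0.88  0.42 -0.25] [ 521.9 -229.3  195.7]
[[ 0.856  0.018  0.517]
 [ 0.006 -1.     0.026]
 [ 0.517 -0.019 -0.856]]
(14,0.4,17) [ 555. -228.  147.] [0.0032 0.0005 0.0589] 59
```

Request:
{"api": "send_rows", "payload": {
  "rows": [
    [[0, 0, 0], 0, 1],
    [[0, 0, 0], 0, 1],
    [[0, 0, 0], 0, 1],
    [[0, 0, 0], 0, 1],
    [[0.001, 0, 0.01], 0, 1],
    [[0.001, 0, 0.01], 0, 1],
    [[0.001, 0, 0.01], 0, 1],
    [[0, 0, 0.01], 0, 1],
    [[0, 0, 0.01], 0, 1],
    [[0, 0, 0.008], 0, 1],
    [[0, 0, 0], 0, 1]
  ]
}}

```text
clock: 15.88
tcp_pos: [554.8, -227.2, 147.5]
tcp_rot: [0.963, 0.006, 0.269, -0.012]
contact_force: [0.7, 0.7, 0.7]
grip_width: 91.7
finger_force: 0.0
```

```bash
python3 g.py "(14,0.4,17)"
```

```text
15.8833 [ 0.47  0.32  0.04  2.18 -1.07  0.33 -0.08] [ 554.8 -227.2  147.5]
[[ 0.856  0.019  0.517]
 [ 0.006 -1.     0.027]
 [ 0.517 -0.02  -0.856]]
(14,0.4,17) [ 555. -228.  147.] [0.     0.0011 0.0006] 1
```

Request:
{"api": "send_rows", "payload": {
  "rows": [
    [[0, 0, 0], 0, 0.6],
    [[0, 0, 0], 0, 0.6],
    [[0, 0, 0], 0, 0.6],
    [[0, 0, 0], 0, 0.6],
    [[0, 0, 0], 0, 0.6],
    [[0, 0, 0], 0, 0.6]
  ],
  "grip_force": 35
}}

```text
clock: 16.38
tcp_pos: [555.0, -228.1, 149.4]
tcp_rot: [0.963, 0.006, 0.27, -0.011]
contact_force: [-3.4, 0.6, 4.0]
grip_width: 69.8
finger_force: 35.0
```

Request:
{"api": "send_rows", "payload": {
  "rows": [
    [[-0.0003, 0, -0.005], 0, 0.6],
    [[-0.0003, 0, -0.005], 0, 0.6],
    [[-0.0005, 0, -0.008], 0, 0.6],
    [[-0.0007, 0, -0.01], 0, 0.6],
    [[-0.0007, 0, -0.01], 0, 0.6],
    [[-0.0007, 0, -0.01], 0, 0.6],
    [[0, 0, 0], 0, 0.6]
  ]
}}

```text
clock: 16.97
tcp_pos: [526.4, -229.4, 189.2]
tcp_rot: [0.963, 0.006, 0.269, -0.011]
contact_force: [0.1, -0.0, -1.9]
grip_width: 69.5
finger_force: 34.9
```

```bash
python3 g.py "(14,0.4,65)"
```

```text
16.9667 [ 0.43  0.21  0.13  2.21 -0.91  0.41 -0.22] [ 526.4 -229.4  189.2]
[[ 0.855  0.018  0.519]
 [ 0.006 -1.     0.025]
 [ 0.519 -0.018 -0.854]]
(14,0.4,65) [ 528. -229.  186.] [-0.0005 -0.0007  0.0031] 3
```

Request:
{"api": "send_rows", "payload": {
  "rows": [
    [[-0.001, 0, -0.012], 0, 0.6],
    [[-0.001, 0, -0.012], 0, 0.6],
    [[-0.01, 0, -0.009], 0, 0.6],
    [[-0.01, 0, -0.009], 0, 0.6],
    [[-0.01, 0, -0.007], 0, 0.6],
    [[-0.01, 0, -0.006], 0, 0.6],
    [[-0.01, 0, -0.006], 0, 0.6],
    [[0, 0, 0], 0, 0.6]
  ]
}}

```text
clock: 17.63
tcp_pos: [448.4, -230.8, 212.3]
tcp_rot: [0.963, 0.005, 0.268, -0.012]
contact_force: [-1.1, 0.4, -1.9]
grip_width: 70.2
finger_force: 34.9
```

```bash
python3 g.py "(455,-180,290,0)" "(500,192,290,0)"
```

```text
17.6333 [ 0.48  0.05  0.19  2.32 -0.84  0.49 -0.2 ] [ 448.4 -230.8  212.3]
[[ 0.856  0.016  0.517]
 [ 0.004 -1.     0.026]
 [ 0.517 -0.02  -0.856]]
(455,-180,290,0) [ 455 -180  290] [ 0.0461 -0.0522 -0.0617] 93
(500,192,290,0) [500 192 290] [ 0.0399 -0.3711  0.0328] 375
```

Request:
{"api": "send_rows", "payload": {
  "rows": [
    [[0.005, -0.012, -0.007], 0, 0.6],
    [[0.005, -0.02, -0.008], 0, 0.6],
    [[0.005, -0.03, -0.008], 0, 0.6],
    [[0.003, -0.03, -0.003], 0, 0.6],
    [[0.003, -0.03, 0.001], 0, 0.6],
    [[0.003, -0.03, 0.001], 0, 0.6],
    [[0.003, -0.03, 0.001], 0, 0.6],
    [[0.003, -0.03, 0.001], 0, 0.6],
    [[0.003, -0.03, 0.001], 0, 0.6],
    [[0.003, -0.03, 0.001], 0, 0.6],
    [[0.003, -0.03, 0.001], 0, 0.6],
    [[0.003, -0.03, 0.001], 0, 0.6],
    [[0.003, -0.03, 0.001], 0, 0.6],
    [[0.003, -0.03, 0.001], 0, 0.6],
    [[0, 0, 0], 0, 0.6]
  ]
}}

```text
clock: 18.88
tcp_pos: [476.6, 171.8, 261.1]
tcp_rot: [0.962, 0.013, 0.271, -0.015]
contact_force: [0.5, 0.2, -1.0]
grip_width: 70.0
finger_force: 34.9
```

```bash
python3 g.py "(520,192,140,0)"
```

```text
18.8833 [ 0.69 -0.12 -1.17  2.28  0.28  0.42 -2.28] [476.6 171.8 261.1]
[[ 0.853  0.033  0.522]
 [ 0.016 -0.999  0.037]
 [ 0.522 -0.023 -0.852]]
(520,192,140,0) [520 192 140] [-0.0259 -0.016   0.1266] 130
```

Request:
{"api": "send_rows", "payload": {
  "rows": [
    [[-0.004, -0.003, 0.02], 0, 0.6],
    [[-0.004, -0.003, 0.02], 0, 0.6],
    [[-0.004, -0.003, 0.02], 0, 0.6],
    [[-0.004, -0.003, 0.02], 0, 0.6],
    [[-0.004, -0.003, 0.02], 0, 0.6],
    [[-0.004, -0.001, 0.02], 0, 0.6],
    [[-0.004, 0, 0.02], 0, 0.6],
    [[0, 0, 0], 0, 0.6]
  ]
}}

```text
clock: 19.55
tcp_pos: [487.5, 155.2, 219.2]
tcp_rot: [0.966, 0.01, 0.257, -0.018]
contact_force: [-0.6, -0.3, -2.8]
grip_width: 69.8
finger_force: 34.9
```

```bash
python3 g.py "(515,192,85,0)"
```

```text
19.55 [-0.06  0.02 -0.44  2.32  0.61  0.38 -2.57] [487.5 155.2 219.2]
[[ 0.868  0.028  0.496]
 [ 0.01  -0.999  0.039]
 [ 0.497 -0.029 -0.867]]
(515,192,85,0) [515 192  85] [-0.0425 -0.0321  0.1315] 142
```

Request:
{"api": "send_rows", "payload": {
  "rows": [
    [[-0.004, -0.003, 0.013], 0, 0.6],
    [[-0.004, -0.003, 0.013], 0, 0.6],
    [[-0.004, -0.003, 0.013], 0, 0.6],
    [[-0.004, -0.003, 0.013], 0, 0.6],
    [[-0.004, -0.003, 0.013], 0, 0.6],
    [[0, 0, 0], 0, 0.6]
  ]
}}

```text
clock: 20.05
tcp_pos: [492.3, 160.9, 194.1]
tcp_rot: [0.968, 0.01, 0.251, -0.022]
contact_force: [-0.1, -0.2, -2.3]
grip_width: 69.9
finger_force: 34.9
```

```bash
python3 g.py "(515,192,85,0)"
```

```text
20.05 [-0.8   0.07  0.32  2.35  0.59  0.31 -2.57] [492.3 160.9 194.1]
[[ 0.873  0.031  0.486]
 [ 0.009 -0.999  0.047]
 [ 0.487 -0.037 -0.873]]
(515,192,85,0) [515 192  85] [-0.033  -0.0264  0.1077] 116
```

Request:
{"api": "send_rows", "payload": {
  "rows": [
    [[-0.004, -0.004, 0.013], 0, 0.6],
    [[-0.004, -0.004, 0.013], 0, 0.6],
    [[-0.004, -0.004, 0.013], 0, 0.6],
    [[-0.004, -0.004, 0.013], 0, 0.6],
    [[0, 0, 0], 0, 0.6]
  ]
}}

```text
clock: 20.47
tcp_pos: [504.2, 179.5, 151.3]
tcp_rot: [0.969, 0.01, 0.245, -0.02]
contact_force: [0.4, 1.4, -1.3]
grip_width: 69.9
finger_force: 34.9
```

```bash
python3 g.py "(515,192,85,0)"
```

```text
20.4667 [-0.97  0.21  0.49  2.33  0.54  0.19 -2.57] [504.2 179.5 151.3]
[[ 0.88   0.029  0.474]
 [ 0.009 -0.999  0.044]
 [ 0.475 -0.035 -0.879]]
(515,192,85,0) [515 192  85] [-0.0219 -0.0099  0.064 ] 68
```

Request:
{"api": "send_rows", "payload": {
  "rows": [
    [[-0.004, -0.002, 0.012], 0, 0.6],
    [[-0.004, -0.002, 0.012], 0, 0.6],
    [[-0.004, -0.002, 0.012], 0, 0.6],
    [[-0.004, -0.002, 0.012], 0, 0.6],
    [[0, 0, 0], 0, 0.6]
  ]
}}

```text
clock: 20.88
tcp_pos: [517.3, 192.0, 125.2]
tcp_rot: [0.973, 0.008, 0.228, -0.014]
contact_force: [0.1, 0.7, -0.7]
grip_width: 70.1
finger_force: 34.9
```

```bash
python3 g.py "(520,192,75,0)"
```

```text
20.8833 [-0.86  0.3   0.37  2.28  0.52  0.19 -2.57] [517.3 192.  125.2]
[[ 0.895  0.022  0.445]
 [ 0.01  -1.     0.03 ]
 [ 0.445 -0.023 -0.895]]
(520,192,75,0) [520 192  75] [-0.02    0.0012  0.0462] 50
```

Request:
{"api": "send_rows", "payload": {
  "rows": [
    [[-0.008, 0, 0.012], 0, 0.6],
    [[-0.008, 0, 0.012], 0, 0.6],
    [[-0.008, 0, 0.012], 0, 0.6],
    [[0, 0, 0], 0, 0.6]
  ]
}}

```text
clock: 21.22
tcp_pos: [515.3, 196.8, 101.5]
tcp_rot: [0.977, 0.009, 0.212, -0.006]
contact_force: [0.1, 0.1, -1.7]
grip_width: 69.9
finger_force: 34.9
```

```bash
python3 g.py "(520,192,75,0)"
```

```text
21.2167 [-0.83  0.35  0.33  2.26  0.5   0.19 -2.57] [515.3 196.8 101.5]
[[ 0.91   0.019  0.415]
 [ 0.015 -1.     0.015]
 [ 0.415 -0.007 -0.91 ]]
(520,192,75,0) [520 192  75] [-0.0068  0.0051  0.026 ] 27
```

Request:
{"api": "send_rows", "payload": {
  "rows": [
    [[-0.014, 0, -0.006], 0, 0.6],
    [[-0.014, 0, -0.006], 0, 0.6],
    [[-0.014, 0, -0.006], 0, 0.6],
    [[-0.014, 0, -0.006], 0, 0.6],
    [[-0.014, 0, -0.006], 0, 0.6],
    [[-0.014, 0, -0.005], 0, 0.6],
    [[0, 0, 0], 0, 0.6]
  ]
}}

```text
clock: 21.8
tcp_pos: [425.0, 199.3, 110.8]
tcp_rot: [0.979, 0.01, 0.206, -0.003]
contact_force: [-0.1, -0.7, -2.3]
grip_width: 69.7
finger_force: 34.9
```

```bash
python3 g.py "(520,192,75,0)"
```

```text
21.8 [-1.32  0.26  0.71  2.42  0.38  0.19 -2.57] [425.  199.3 110.8]
[[ 0.915  0.021  0.403]
 [ 0.019 -1.     0.01 ]
 [ 0.403 -0.002 -0.915]]
(520,192,75,0) [520 192  75] [0.0724 0.0093 0.071 ] 102
```

Request:
{"api": "send_rows", "payload": {
  "rows": [
    [[-0.014, 0, -0.006], 0, 0.6],
    [[-0.014, 0, -0.006], 0, 0.6],
    [[-0.014, 0, -0.006], 0, 0.6],
    [[-0.014, 0, -0.006], 0, 0.6],
    [[-0.014, 0, -0.005], 0, 0.6],
    [[0, 0, 0], 0, 0.6]
  ]
}}

```text
clock: 22.3
tcp_pos: [398.3, 226.8, 93.4]
tcp_rot: [0.981, 0.008, 0.196, 0.003]
contact_force: [-0.2, 0.4, -2.6]
grip_width: 69.7
finger_force: 34.9
```

```bash
python3 g.py "(520,192,75,0)"
```

```text
22.3 [-1.46  0.33  0.75  2.42  0.26  0.19 -2.57] [398.3 226.8  93.4]
[[ 0.923  0.014  0.385]
 [ 0.016 -1.    -0.002]
 [ 0.385  0.008 -0.923]]
(520,192,75,0) [520 192  75] [0.1047 0.0364 0.064 ] 128
```

Request:
{"api": "send_rows", "payload": {
  "rows": [
    [[0.018, 0.006, 0.005], 0, 0.6],
    [[0.018, 0.006, 0.008], 0, 0.6],
    [[0.018, 0.006, 0.011], 0, 0.6],
    [[0.018, 0.006, 0.012], 0, 0.6],
    [[0.018, 0.006, 0.013], 0, 0.6],
    [[0.018, 0.006, 0.013], 0, 0.6],
    [[0, 0, 0], 0, 0.6],
    [[0, 0, 0], 0, 0.6]
  ]
}}

```text
clock: 22.97
tcp_pos: [524.6, 188.2, 78.6]
tcp_rot: [0.98, 0.004, 0.197, 0.003]
contact_force: [-0.3, -0.3, -2.3]
grip_width: 69.8
finger_force: 34.9
```

```bash
python3 g.py "(526,192,66,0)"; python3 pic.py p1 "{'top':(150,290,180,350),'scene':(150,290,320,490)}"
```

```text
22.9667 [-0.76  0.41  0.28  2.23  0.47  0.19 -2.53] [524.6 188.2  78.6]
[[ 0.923  0.006  0.386]
 [ 0.009 -1.    -0.005]
 [ 0.386  0.008 -0.923]]
(526,192,66,0) [526 192  66] [-0.0035 -0.0039  0.0121] 13
```

View pics/p1.png

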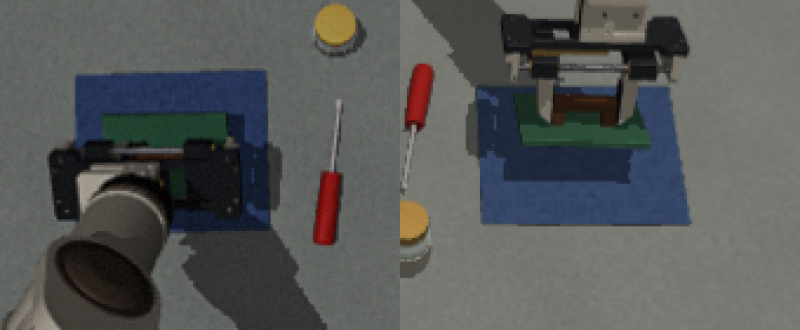

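Request:
{"api": "send_rows", "payload": {
  "rows": [
    [[0, 0, 0], 0, 0.6],
    [[-0.0015, -0.001, 0.0037], 0, 0.6],
    [[-0.0015, -0.001, 0.0037], 0, 0.6],
    [[-0.0015, -0.001, 0.0037], 0, 0.6],
    [[-0.0015, -0.001, 0.0037], 0, 0.6],
    [[0, 0, 0], 0, 0.6]
  ],
  "grip_force": 10
}}

```text
clock: 23.57
tcp_pos: [524.4, 197.2, 67.5]
tcp_rot: [0.981, 0.007, 0.192, 0.004]
contact_force: [-0.1, -0.7, -3.3]
grip_width: 70.1
finger_force: 10.0
```

```bash
python3 g.py "(550,192,31,0)"
```

```text
23.5667 [-0.75  0.44  0.26  2.21  0.5   0.19 -2.57] [524.4 197.2  67.5]
[[ 0.926  0.012  0.376]
 [ 0.015 -1.    -0.006]
 [ 0.376  0.011 -0.926]]
(550,192,31,0) [550 192  31] [0.0099 0.0051 0.0435] 45
```

Request:
{"api": "send_rows", "payload": {
  "rows": [
    [[0, 0.001, 0.004], 0, 0.6],
    [[0, 0.001, 0.004], 0, 0.6],
    [[0.001, 0.001, 0.004], 0, 0.6],
    [[0.001, 0.001, 0.004], 0, 0.6],
    [[0, 0, 0], 0, 0.6]
  ]
}}

```text
clock: 23.98
tcp_pos: [535.2, 193.0, 58.3]
tcp_rot: [0.982, 0.006, 0.188, 0.006]
contact_force: [-0.4, 0.8, -1.2]
grip_width: 69.7
finger_force: 10.0
```

```bash
python3 g.py "(550,192,31,0)"
```

```text
23.9833 [-0.7   0.47  0.22  2.19  0.52  0.19 -2.57] [535.2 193.   58.3]
[[ 0.929  0.009  0.369]
 [ 0.014 -1.    -0.01 ]
 [ 0.369  0.015 -0.929]]
(550,192,31,0) [550 192  31] [0.0037 0.0008 0.0308] 31
```

Request:
{"api": "send_rows", "payload": {
  "rows": [
    [[0.0005, 0, 0.004], 0, 0.6],
    [[0.0005, 0, 0.004], 0, 0.6],
    [[0.0005, 0, 0.004], 0, 0.6],
    [[0.0005, 0, 0.004], 0, 0.6],
    [[0, 0, 0], 0, 0.6]
  ],
  "grip_force": 8
}}

```text
clock: 24.4
tcp_pos: [544.2, 194.3, 47.8]
tcp_rot: [0.983, 0.006, 0.184, 0.008]
contact_force: [0.6, -0.3, -0.6]
grip_width: 70.0
finger_force: 8.0
```

```bash
python3 g.py "(552,192,30,0)"
```

```text
24.4 [-0.67  0.5   0.2   2.16  0.52  0.19 -2.57] [544.2 194.3  47.8]
[[ 0.932  0.009  0.362]
 [ 0.015 -1.    -0.014]
 [ 0.362  0.018 -0.932]]
(552,192,30,0) [552 192  30] [0.0008 0.002  0.0194] 20
```

Request:
{"api": "send_rows", "payload": {
  "rows": [
    [[0, 0, 0.004], 0, 0.6],
    [[0, 0, 0.004], 0, 0.6],
    [[0, 0, 0.004], 0, 0.6],
    [[-0.001, 0, 0.003], 0, 0.6],
    [[0, 0, 0], 0, 0.6]
  ]
}}

```text
clock: 24.82
tcp_pos: [550.7, 195.4, 38.0]
tcp_rot: [0.984, 0.006, 0.18, 0.01]
contact_force: [0.5, -0.9, -1.0]
grip_width: 69.9
finger_force: 8.0
```

```bash
python3 g.py "(553,192,30,0)"; python3 pic.py p2 "{'top':(150,290,180,350),'scene':(150,290,320,490)}"
```

```text
24.8167 [-0.65  0.53  0.18  2.14  0.53  0.19 -2.57] [550.7 195.4  38. ]
[[ 0.935  0.008  0.355]
 [ 0.015 -1.    -0.017]
 [ 0.354  0.021 -0.935]]
(553,192,30,0) [553 192  30] [-0.0008  0.0033  0.0083] 9
```

View pics/p2.png

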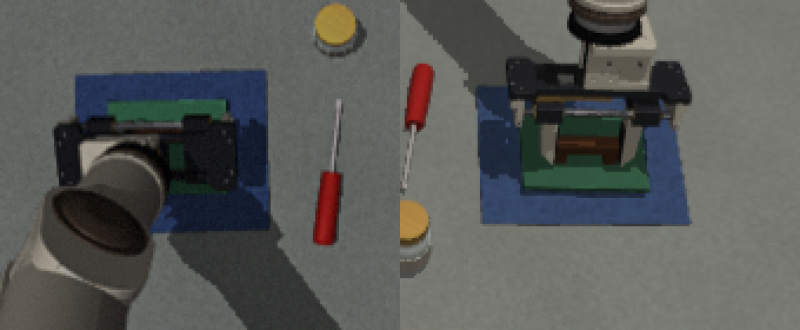

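Picture shows the panel nearly flat and inside the mat. I'll check its tilt by depth while going the last millimetres down.

Request:
{"api": "send_rows", "payload": {
  "rows": [
    [[-0.0005, 0, 0.003], 0, 0.6],
    [[-0.0005, 0, 0.003], 0, 0.6],
    [[-0.0005, 0, 0.002], 0, 0.6],
    [[0, 0, 0], 0, 0.6]
  ],
  "grip_force": 6
}}

```text
clock: 25.25
tcp_pos: [553.0, 195.7, 32.5]
tcp_rot: [0.984, 0.006, 0.178, 0.011]
contact_force: [0.4, -1.8, -0.6]
grip_width: 69.8
finger_force: 6.0
```

```bash
cat > pl.py <<'E'
from h import *; from station import eyes
for n in("scene","top"):
    d=eyes.snapshot(n); P=cloud(d); f=d['frame'].astype(int)
    a=(f[...,1]>1.15*f[...,0])&(f[...,1]>f[...,2]*1.05)&(abs(P[...,0]-530)<130)&(abs(P[...,1]-192)<130)&(P[...,2]<90)&(d['range_z']>0)
    q=P[a]; A=np.c_[q[:,:2]-[530,192],np.ones(len(q))]; w=np.ones(len(q))
    c=np.linalg.lstsq(A,q[:,2],rcond=None)[0]
    k=abs(A@c-q[:,2])<5; c=np.linalg.lstsq(A[k],q[k,2],rcond=None)[0]
    print(n,len(q),c.round(3),np.percentile(q,[1,99],axis=0).round(0).tolist(),cv2.minAreaRect(q[:,:2].astype(np.float32)))
E
python3 pl.py; python3 s.py
```

```text
scene 1071 [ 2.0000e-03 -9.0000e-03  1.1997e+01] [[480.0, 125.0, 7.0], [590.0, 262.0, 37.0]] ((534.5438232421875, 193.36680603027344), (113.01923370361328, 139.67527770996094), 1.3460643291473389)
top 504 [ 2.0000e-03 -1.0000e-02  1.3669e+01] [[483.0, 128.0, 9.0], [588.0, 262.0, 18.0]] ((536.525634765625, 195.8943328857422), (107.85741424560547, 136.7875518798828), 0.009883622638881207)
25.35 [-0.65  0.54  0.18  2.13  0.53  0.19 -2.57] [552.9 196.   32.6]
[[ 0.937  0.008  0.35 ]
 [ 0.016 -1.    -0.019]
 [ 0.35   0.023 -0.937]]
```

Request:
{"api": "send_rows", "payload": {
  "rows": [
    [[0, 0, 0], 0, 0.8],
    [[0, 0, 0], 0, 0.9],
    [[0, 0, 0], 0, 0.95],
    [[0, 0, 0], 0, 0.95],
    [[0, 0, 0], 0, 0.95],
    [[0, 0, 0], 0, 0.95],
    [[0, 0, -0.01], 0, 0.95],
    [[0, 0, -0.015], 0, 0.95],
    [[0, 0, -0.02], 0, 0.95],
    [[0, 0, -0.025], 0, 0.95],
    [[0, 0, -0.03], 0, 0.95],
    [[0, 0, -0.03], 0, 0.95],
    [[0, 0, -0.03], 0, 0.95],
    [[0, 0, 0], 0, 0.95]
  ]
}}

```text
clock: 26.52
tcp_pos: [497.9, 201.0, 188.6]
tcp_rot: [0.983, 0.006, 0.181, 0.008]
contact_force: [0.6, 0.3, 0.0]
grip_width: 86.9
finger_force: 0.0
```

```bash
python3 pl.py; python3 s.py; python3 pic.py f1 "{'top':(100,300,180,520),'scene':(130,290,150,460)}"; python3 ang.py
```

```text
scene 1538 [ 1.0000e-03 -0.0000e+00  1.1063e+01] [[480.0, 126.0, 6.0], [589.0, 262.0, 17.0]] ((534.8099975585938, 193.983642578125), (113.68218231201172, 139.16845703125), 0.7686786651611328)
top 1235 [-1.000e-03 -1.000e-03  1.286e+01] [[488.0, 128.0, 9.0], [588.0, 264.0, 17.0]] ((535.5701904296875, 195.51895141601562), (108.06233978271484, 138.5614013671875), 0.9080349206924438)
26.6167 [-0.6   0.18  0.04  2.17  0.4   0.53 -2.44] [497.4 199.5 184.6]
[[ 0.936  0.009  0.353]
 [ 0.015 -1.    -0.017]
 [ 0.353  0.021 -0.935]]
top 1 183 [ -1.1 -93.8] axis ang 1.5 centroid ang 1.67
top -1 183 [  0.  -93.3] axis ang 1.72 centroid ang 1.62
scene 1 103 [  5.  -92.5] axis ang 1.4 centroid ang 1.57
scene -1 99 [  9.7 -96. ] axis ang 1.94 centroid ang 1.71
```

View pics/f1.png

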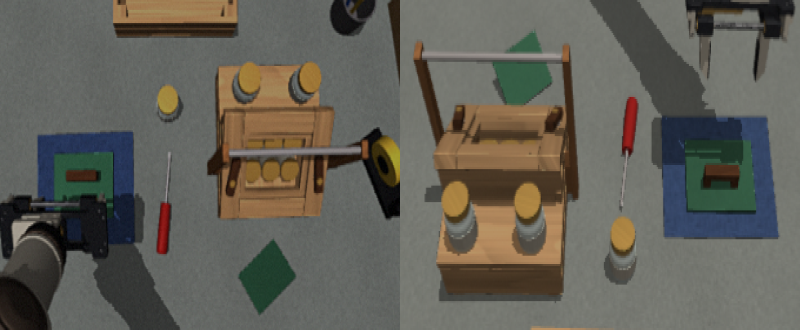

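The panel lies flat inside the mat with its handle up. Both buttons lie along the rails, and the jars and the screwdriver haven't moved.

```bash
python3 -c "
from station import manip
print(manip.finish_job())"
```

```text
the job is handed in; nothing more can be done
None
```

The job is handed in: both turn buttons lie along the side rails, and the green panel lies flat on the blue mat, handle up and about 40 mm inside its edges, with the jars and screwdriver where they were (about 27 s used).

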